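Lock the grater insert into its storage dock

TASK

Put the grater insert away in its wooden storage dock: lift it by its upright tab, set it level on the dock's open end with the tab to the rear, and slide it in so that its own front edge lifts the hinged steel catch. Push gently on against the sprung end plate, never harder than about 20 N, until the catch has dropped behind the insert, then let go and leave it lying flat and locked in. Do not touch the dock or its catch with the robot, and leave the loose jar, tin, lemon, pepper mill and salt shaker where they are.

Things in the scene. Friction and masses are not known exactly. Their poses are not given: they have to be found in the camera images.
- insert: grater insert, loose, 0.2 to 0.4 kg: white plastic plate 80 (x) x 84 (y) x 14 mm with a steel grating on top and an upright white tab near its rear edge. Origin: centre of the underside; x points to its front edge, which enters the dock first; z up. Centre of mass about x = -5, z = 13 mm.
- insert_tab (a point): middle of the top of the insert's tab, 22 mm behind the insert's origin, 56 mm above its underside; x, z as the insert. The tab is 14 mm thick (x), 40 mm wide (y) and rises 42 mm from the plate: grip it from above across its 14 mm, fingertips at least 3 mm above the plate.
- dock: storage dock, fixed: pale wooden deck 230 (x) x 124 (y) x 8 mm with a guide along each side. Origin: centre of the underside; x points into the dock, the way the insert slides; y left; deck surface z = 8. The right guide (y < 0), end wall, sprung end plate and catch form one frame clamped up to 15 mm either way along x of its middle setting: this is not measured and must be felt.
- dock_mouth (a point): on the deck's mid-line at its surface, dock x = -85, where the flared lead-in of the guides begins (right one as the frame is set; deck before it, from x = -115, is open). From x = -58 on the guides stand 88 mm apart (2 mm clearance each side of the insert); their tops are 24 mm above the deck's underside.
- dock_home (a point): where the insert's origin lies when locked in (dock x = 31, on the deck surface), for the frame's middle setting; it is 1 mm either way, plus the frame's unmeasured shift of up to 15 mm. The insert must be pushed about 2 mm past its locked place for the catch to drop; the end plate then presses it back against the catch.
- dock_end (a point): middle of the face of the sprung end plate (74 mm wide, 12 tall) at rest, dock x = 67, for the frame's middle setting. The insert's front edge presses it: 1.5 N plus 1.2 N per mm; the catch drops after about 5 mm (7.5 N, plus 1 to 3 N sliding friction); after 7 mm (10 N) the plate is solid and the force climbs steeply.
- catch (a joint): angle (rad) of the steel gravity catch over the insert's right margin (dock y = -41 to -31): 0 hanging at rest, nose (dock x = -10, middle setting) 6 mm over the deck; grows as lifted. Pin at x = -54, z = 38, on a bracket at y = -51, 48 mm tall. It rides at 0.14 to 0.21 on the insert and falls to 0 behind its rear edge (also 0 before the insert comes).
- spice_jar: bystander: small glass spice jar, 40 x 40 x 101 mm, origin at the centre of its underside
- tin: bystander: low food tin, 75 mm across, 58 mm tall, origin at the centre of its underside
- lemon: bystander: lemon, 78 x 55 x 56 mm, origin at its underside
- mill: bystander: dark wooden pepper mill, 58 mm across, 150 mm tall, origin at the centre of its underside
- salt: bystander: salt shaker, 44 mm across, 90 mm tall, origin at the centre of its underside

How it is judged:
By the outcome, as a careful person would: the job done as asked, in the order asked, and still so for the second after the job is handed in, with the robot touching nothing.
It also fails if it takes over 58 s, if anything falls off the work surface, if the arm or the gripper's body presses on something with over 40 N, if the wrist force passes 120 N, or if a joint passes its speed limit or range.

ROBOT

A 6-joint arm with a two-finger parallel gripper is mounted at the origin on a cart in front of the work surface, level with it; the furniture and walls round the work are solid. World frame = base frame: x ahead of the robot, y to its left, z up, the work surface at z = 0. Lengths are in m, angles in rad, forces in N, time in s.
With the tool pointing down it reaches from about 0.375 to 0.9 m from the base axis. Payload 3.1 kg.
Tool frame: the origin (TCP) lies between the finger pads; the fingertips stand manip.finger_overhang ahead of it and the grasp point (between the pads) lies 5 mm behind it (manip.finger_overhang is the distance from the TCP to the fingertips, in m); z points along the fingers, y is the line along which they close (so a half turn about z gives the same grasp; the last joint's range is limited). The gripper opens to 85 mm and grips with 20 to 120 N. Pads are 22 mm wide; open, the fingers measure 114 mm over their backs; the gripper's body (76 mm by 85 mm) begins 54 mm behind the grasp point. The pads swing forward as they close: fully open they stand 13 mm farther back than shut.
Start: joints at [-1.49, 0.527, 1.433, -0, 1.181, -0.178], TCP at [0.161, -0.604, 0.222] pointing down, gripper open.
Joint ranges: [-3.08, 3.08], [-0.75, 2.2], [0.22, 2.44], [-1.43, 4.57], [0, 2.65], [-2.85, 2.85]. Speed limits (rad/s): [2.79, 2.79, 3.14, 3.14, 3.14, 3.14].

INTERFACE

Orientations are given as a unit quaternion [x, y, z, w].
In Python, from station import manip gives the robot as it stands.
- The arm moves only by the tool drive_tool, never from a script. Its argument "plan" is a list of rows, each a list of 7 numbers: the shift along the tool's x, y, z in m, then the turn, a rotation vector about the tool's x, y, z in degrees, then the opening, from -1 (shut) to 1 (fully open). In form: [[x, y, z, wx, wy, wz, gripper], ...]. A call has 1 to 10 rows; each row shifts and turns the commanded pose from where the row before left it, along the tool's axes as they then stand; what a row does not reach is not made up. A row lasts 1/10 s, in which the tool goes at most 50 mm and 8.59 degrees, less where a joint would pass 70% of its speed; a pose out of reach is approached as far as the arm can. A call is refused whole if a number of a shift passes 0.05 or a number of a turn 8.59, either way. A call with a gripper value outside its range is refused whole. The fingers move at their own pace and stop on an object; "newtons" is the grip in N (left out, the last holds). Time passes only in rows, so rows that do not move let the fingers close. It gives the time, the measured TCP pose, the force, the opening and the grip force at its end, in the units of the state.
- manip.sense(): the state, without advancing time (a new reading comes with each control period).
- manip.snapshot(name): name is "scene" or "top" or "wrist"; returns a dict with "image" (400x640x3 uint8, red, green, blue), "z_map" (400x640 float32, m along the optical axis (not along the pixel's ray), 0 where there is no reading), "fov_y" (degrees; the focal length in pixels is half the picture's height over the tangent of half this angle, whatever the lens; pixels are square), "cx", "cy" (the principal point, pixels), "extrinsics" (4x4, takes a point from camera to world coordinates); the wrist camera has in their place "mount" (4x4, takes a point from camera to tool coordinates, whose origin is the TCP and whose axes are the flange's). Camera axes: x right, y up, looking along -z (the intrinsics and any distortion apply to the point x, -y, -z); pixel columns grow to the right and rows downward; lengths in m; the calibration is good to about 2 mm. The wrist camera is an equidistant fisheye: a pixel r from the principal point sees the ray r / f radians off the axis. A picture is of the moment at which its call begins: read the wrist's pose just before it.
- manip.sign_off(): hands the job in; it is judged then, once.
The state is a dict: "t": time; "q": joint angles; "qd": joint speeds; "tau": joint torques, N m; "tcp_pos": TCP position; "tool_rot": TCP orientation; "force": force on the tool from outside, world axes, zero at the start; "ft_torque": the same for the moment, N m; "finger_gap": opening from 0.0 (shut) to 1.0 (fully open); "gripper_force": force on a finger pad.
Only numpy, scipy, OpenCV 4.12 (cv2) and the standard library are available. Lean on these libraries where they do the work, as an engineer would, in place of code of your own. Each camera call takes 0.05 s, during which the arm holds its last target. There are 200 camera calls.

## Working session

There is one attempt and no reset: what is moved stays moved. The work goes in short steps, Python scripts to look and compute and a tool call to move; the robot and the scene stay as the last step left them, time stands still between calls to the robot, and variables do not carry over. Pictures are saved under pics/ and viewed, at most 10 in all, crops included, and the job is handed in when it is done.

Besides the shell and the picture viewer there is one more tool, called after "Request:" as name([rows], argument=value, ...), one row to a line, values as JSON. drive_tool: Moves the arm, as the interface text tells. Its arguments: {"type":"object","properties":{"plan":{"type":"array"},"newtons":{"type":"number"}},"required":["plan"]}

```bash
mkdir -p pics; ls; cat > h.py <<'E'
import numpy as np,cv2
from station import manip
from scipy.spatial.transform import Rotation as R
def snap(n):
    s=manip.sense(); d=manip.snapshot(n); d['s']=s
    cv2.imwrite(f'pics/{n}_{s["t"]:.2f}.png',d['image'][...,::-1]); np.save(f'pics/{n}.npy',d,allow_pickle=True); return d
def load(n): return np.load(f'pics/{n}.npy',allow_pickle=True).item()
def T(d):
    if 'extrinsics' in d: return np.array(d['extrinsics'])
    M=np.eye(4);M[:3,:3]=R.from_quat(d['s']['tool_rot']).as_matrix();M[:3,3]=d['s']['tcp_pos'];return M@np.array(d['mount'])
def ray(d,u,v):
    f=200/np.tan(np.radians(d['fov_y'])/2);a=np.array([u-d['cx'],v-d['cy']])
    if 'mount' in d:
        r=np.hypot(*a);th=r/f;c=np.array([*(a/r*np.sin(th)),np.cos(th)])
    else: c=np.array([a[0]/f,a[1]/f,1])
    M=T(d);return M[:3,3],M[:3,:3]@(c*[1,-1,-1]),c[2]
def px(d,u,v):
    o,r,c=ray(d,u,v);return o+r/c*d['z_map'][int(v),int(u)]
def onz(d,u,v,z):
    o,r,c=ray(d,u,v);return o+r*(z-o[2])/r[2]
def proj(d,p):
    f=200/np.tan(np.radians(d['fov_y'])/2);M=T(d);c=M[:3,:3].T@(np.array(p)-M[:3,3])*[1,-1,-1]
    if 'mount' in d:
        r=np.hypot(c[0],c[1]);k=f*np.arctan2(r,c[2])/r
    else:k=f/c[2]
    return d['cx']+k*c[0],d['cy']+k*c[1]
E
python3 - <<'E'
from h import *
print(manip.sense(),manip.finger_overhang)
ims=[]
for n in('scene','top','wrist'):
    d=snap(n);print(n,d['fov_y'],d['cx'],d['cy'],T(d).round(3).tolist(),[k for k in d]);ims.append(d['image'])
cv2.imwrite('pics/a.png',ims[0][...,::-1])
E
ls pics
```

```text
pics
{'t': 0.0, 'q': array([-1.48949621e+00,  5.28471044e-01,  1.43390987e+00, -7.37400823e-06,
        1.18136633e+00, -1.78530922e-01]), 'qd': array([-0.00044415, -0.00083788, -0.00128921, -0.0016187 ,  0.001145  ,
        0.00105596]), 'tau': array([-1.56345282e-03, -4.42357028e+01, -1.78027028e+01, -2.38131697e-04,
        8.22710776e-03,  1.30556430e-06]), 'tcp_pos': array([ 0.16052068, -0.60327807,  0.22072822]), 'tool_rot': array([ 9.91572085e-01,  1.29551689e-01,  4.89470143e-05, -1.07618609e-03]), 'force': array([-0.81690523,  0.06123175, -0.24149024]), 'ft_torque': array([-0.0055554 ,  0.03548315,  0.02066407]), 'gripper_force': 0.0, 'finger_gap': 1.0042503365430928} 0.014
scene 43.51485887934187 320.02149280814007 208.26505327536825 [[-0.628, 0.57, -0.53, -0.135], [-0.778, -0.447, 0.441, 0.346], [0.014, 0.69, 0.724, 0.964], [0.0, 0.0, 0.0, 1.0]] ['image', 'z_map', 'fov_y', 'cx', 'cy', 'extrinsics', 's']
top 45.48059064376694 319.7882811677726 199.4074257202081 [[0.013, 0.995, -0.1, 0.416], [-1.0, 0.013, 0.007, -0.218], [0.008, 0.1, 0.995, 1.072], [0.0, 0.0, 0.0, 1.0]] ['image', 'z_map', 'fov_y', 'cx', 'cy', 'extrinsics', 's']
wrist 65.70646984690485 318.9119640418134 193.44692715059364 [[0.256, 0.919, 0.301, 0.238], [-0.967, 0.244, 0.078, -0.583], [-0.002, -0.311, 0.951, 0.373], [0.0, 0.0, 0.0, 1.0]] ['image', 'z_map', 'fov_y', 'cx', 'cy', 'mount', 's']
a.png
scene.npy
scene_0.00.png
top.npy
top_0.05.png
wrist.npy
wrist_0.10.png
```

View pics/scene_0.00.png

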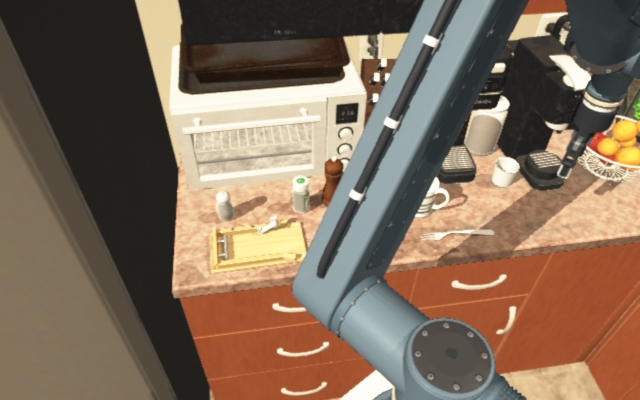

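View pics/top_0.05.png

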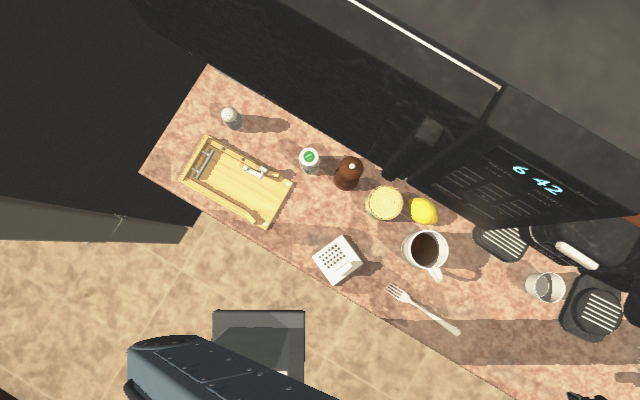

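```bash
python3 - <<'E'
from h import *
d=load('top');i=d['image'][125:290,172:370,::-1]
i=cv2.resize(i,None,fx=3.6,fy=3.6,interpolation=cv2.INTER_CUBIC);cv2.imwrite('pics/ct.png',i);print(i.shape)
d=load('scene');i=d['image'][195:280,200:315,::-1]
cv2.imwrite('pics/cs.png',cv2.resize(i,None,fx=6,fy=6,interpolation=cv2.INTER_CUBIC))
E
```

```text
(594, 713, 3)
```

View pics/ct.png

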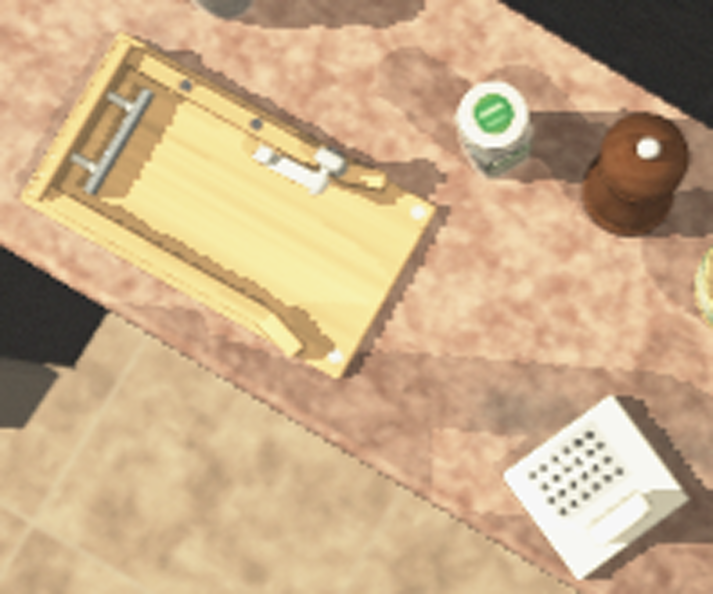

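View pics/cs.png

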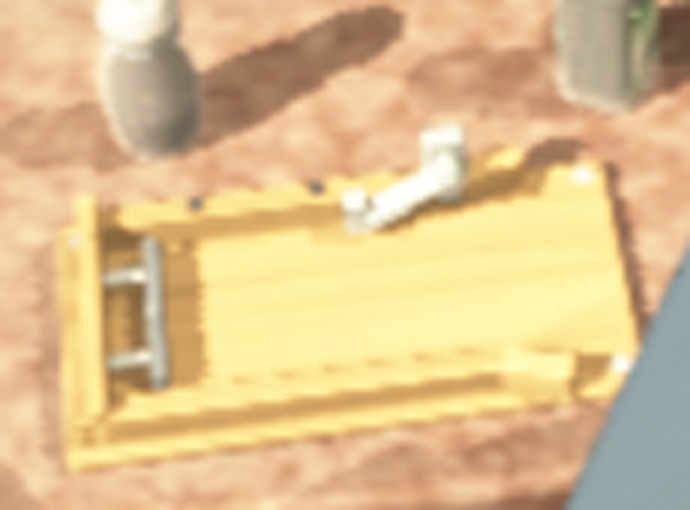

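```bash
cat >> h.py <<'E'
def tri(obs):
    A=np.zeros((3,3));b=np.zeros(3);L=[]
    for d,u,v in obs:
        o,r,_=ray(d,u,v);r=r/np.linalg.norm(r);P=np.eye(3)-np.outer(r,r);A+=P;b+=P@o;L.append((P,o))
    p=np.linalg.solve(A,b);return p,max(np.linalg.norm(P@(p-o)) for P,o in L)
E
python3 - <<'E'
from h import *
np.set_printoptions(precision=4,suppress=True)
t=load('top');s=load('scene')
ct=lambda c,r:(172+c/3.6,125+r/3.6); cs=lambda c,r:(200+c/6,195+r/6)
for n,a,b in(('dotR',(418,212),(585,176)),('dotL',(335,357),(620,364)),('plR',(150,92),(150,240)),('plL',(93,190),(162,382)),('pin',(331,157),(443,130)),('screw1',(256,125),(316,187)),('screw2',(186,87),(196,204)),):
    p,e=tri([(t,*ct(*a)),(s,*cs(*b))]);print(n,p,'err',round(e,4),'depth',px(t,*ct(*a)),px(s,*cs(*b)))
P=lambda c,z:onz(t,*ct(*c),z)[:2]
print('deck mouth corners', P((438,207),.008),P((341,374),.008))
print('end wall', P((125,33),.03),P((22,197),.03), 'depths',px(t,*ct(120,48)),px(t,*ct(35,185)))
print('guide L inner edge top',P((125,205),.024),P((270,308),.024))
print('insert corners z14',[P(c,.014) for c in((613,396),(506,475),(580,578),(688,495))])
print('tab depth',px(t,*ct(622,515)),'plate depth',px(t,*ct(520,480)))
print('tab top corners z56',[P(c,.056) for c in((590,532),(640,492),(652,503),(600,545))])
print('jar top',px(t,*ct(492,112)),'mill',px(t,*ct(648,150)))
for n,u,v in(('salt',230,113),('tin',384,202),('lemon',424,210),('cup',425,240)):print(n,px(t,u,v))
# tab mask by depth
M=[(u,v) for v in range(235,290) for u in range(310,370) if .045<px(t,u,v)[2]<.07]
W=np.array([px(t,u+.0,v) for u,v in M]);print(len(W),W.mean(0),cv2.minAreaRect((W[:,:2]*1000).astype(np.float32)))
M=[(u,v) for v in range(235,290) for u in range(310,370) if .009<px(t,u,v)[2]<.02]
W=np.array([px(t,u,v) for u,v in M]);print(len(W),cv2.minAreaRect((W[:,:2]*1000).astype(np.float32)))
E
```

```text
dotR [ 0.556  -0.1546  0.0095] err 0.0007 depth [ 0.5565 -0.1541  0.0092] [ 0.5559 -0.1555  0.0088]
dotL [ 0.4655 -0.1047  0.0101] err 0.0 depth [ 0.4656 -0.1044  0.0078] [ 0.4655 -0.1047  0.0101]
plR [0.6278 0.0128 0.0223] err 0.0005 depth [0.6274 0.0124 0.0223] [0.629  0.0128 0.0214]
plL [0.5663 0.0465 0.017 ] err 0.0002 depth [0.5649 0.0438 0.0281] [0.5646 0.047  0.0191]
pin [ 0.5838 -0.1037  0.0486] err 0.0002 depth [ 0.5838 -0.1036  0.0494] [ 0.5838 -0.1039  0.0484]
screw1 [ 0.6068 -0.0545  0.027 ] err 0.0 depth [ 0.6071 -0.0542  0.0253] [ 0.6083 -0.0552  0.0251]
screw2 [ 0.63   -0.0106  0.0264] err 0.0 depth [ 0.6304 -0.0102  0.0246] [ 0.6321 -0.0116  0.0238]
deck mouth corners [ 0.56   -0.1664] [ 0.4551 -0.1084]
end wall [0.6626 0.0274] [0.5597 0.0864] depths [0.6527 0.0296 0.0319] [0.5673 0.079  0.0294]
guide L inner edge top [0.5564 0.0249] [ 0.4942 -0.0658]
insert corners z14 [array([ 0.4436, -0.2763]), array([ 0.3946, -0.2113]), array([ 0.3329, -0.2571]), array([ 0.3838, -0.3226])]
tab depth [ 0.3729 -0.2799  0.055 ] plate depth [ 0.3916 -0.2199  0.015 ]
tab top corners z56 [array([ 0.3629, -0.2612]), array([ 0.3865, -0.2903]), array([ 0.3802, -0.2974]), array([ 0.3554, -0.2671])]
jar top [ 0.602  -0.201   0.1047] mill [ 0.5736 -0.2869  0.1496]
salt [ 0.6952 -0.0335  0.0873]
tin [ 0.5138 -0.3624  0.0584]
lemon [ 0.4981 -0.4486  0.0548]
cup [ 0.4346 -0.4557  0.0307]
127 [ 0.3713 -0.2775  0.0558] ((371.2340393066406, -277.7861633300781), (13.920909881591797, 39.21673583984375), 37.15046310424805)
1235 ((388.83197021484375, -264.7768859863281), (80.18480682373047, 83.95809173583984), 37.08700180053711)
```

View pics/wrist_0.10.png

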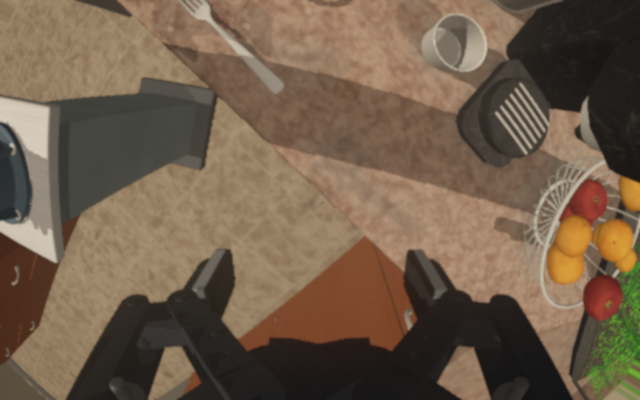

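Top view: the dock lies centre-left with its mouth toward the lower right (edge corners at about 294,182 and 267,229) and the end plate at the upper left. The insert is at about (337,260) with its tab to the lower right. The scene view confirms the dock, with the catch pin at about (274,217). The wrist view shows only floor, fork and cup.

Request:
drive_tool([
  [0.036,-0.0325,0,0,0,0,1],
  [0.036,-0.0325,0,0,0,0,1],
  [0.036,-0.0325,0,0,0,0,1],
  [0.036,-0.0325,0,0,0,0,1],
  [0.036,-0.0325,0,0,0,0,1],
  [0.036,-0.0325,0,0,0,0,1],
  [0.036,-0.0325,0,0,0,0,1],
  [0.036,-0.0325,0,0,0,0,1],
  [0,0,0,0,0,-8,1],
  [0,0,0,0,0,-8,1],
], newtons=60)

```text
t: 1.15
tcp_pos: [0.3729, -0.2767, 0.2217]
tool_rot: [0.963, 0.271, -0.0, -0.0]
force: [0.0, -0.2, 0.3]
finger_gap: 1.003
gripper_force: 0.0
```

Request:
drive_tool([
  [0,0,0,0,0,-8,1],
  [0,0,0,0,0,-8,1],
  [0,0,0,0,0,-8,1],
  [0,0,0,0,0,-8,1],
  [0,0,0,0,0,-8,1],
  [0,0,0,0,0,-8,1],
  [0,0,0,0,0,-8,1],
  [0,0,0,0,0,-8,1],
  [0,0,0,0,0,-8,1],
  [0,0,0,0,0,-8,1],
])

```text
t: 2.15
tcp_pos: [0.372, -0.2785, 0.2215]
tool_rot: [0.565, 0.825, 0.0, -0.0]
force: [0.0, -0.3, 0.5]
finger_gap: 1.0
gripper_force: 0.0
```

Request:
drive_tool([
  [0,0,0,0,0,-8,1],
  [0,0,0,0,0,-8,1],
  [0,0,0,0,0,0,1],
])

```text
t: 2.45
tcp_pos: [0.372, -0.2786, 0.2216]
tool_rot: [0.447, 0.894, 0.0, -0.0]
force: [-0.2, 0.1, 0.4]
finger_gap: 1.001
gripper_force: 0.0
```

```bash
python3 - <<'E'
from h import *
d=snap('wrist');print(d['s']['t'])
H,Wd=d['z_map'].shape
P=np.array([[*px(d,u,v),u,v] for v in range(0,400,2) for u in range(0,640,2) if d['z_map'][v,u]>0])
m=np.hypot(P[:,0]-.385,P[:,1]+.267)<.075
for lo,hi in((.046,.066),(.009,.02)):
    W=P[m&(P[:,2]>lo)&(P[:,2]<hi)];print(len(W),W[:,2].mean(),W[:,3:].mean(0),cv2.minAreaRect((W[:,:2]*1000).astype(np.float32)))
E
cp pics/wrist_2.45.png pics/w1.png; ls pics
```

```text
2.45
122 0.05461381452898501 [320. 171.] ((373.3445129394531, -277.9249267578125), (12.989140510559082, 37.327850341796875), 37.12592315673828)
973 0.014255635048657811 [340.17471737 161.8684481 ] ((391.64862060546875, -265.16302490234375), (78.43688201904297, 82.10025024414062), 36.73343276977539)
a.png
cs.png
ct.png
scene.npy
scene_0.00.png
top.npy
top_0.05.png
w1.png
wrist.npy
wrist_0.10.png
wrist_2.45.png
```

View pics/w1.png

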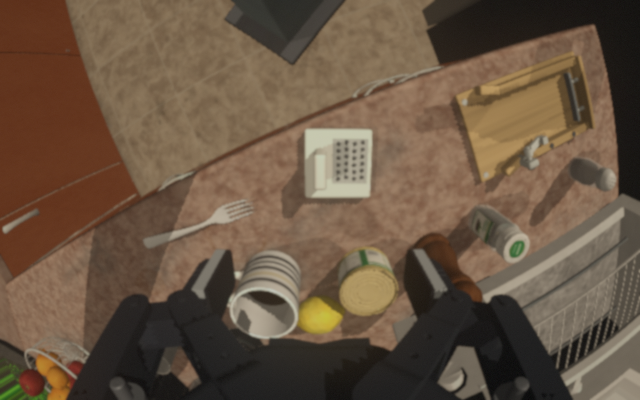

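The wrist view shows the insert at (340,162), tab at (320,171), with the dock at upper right. It agrees with the top view to 2 mm. Descend and grip.

Request:
drive_tool([
  [0,0,0.04,0,0,0,1],
  [0,0,0.04,0,0,0,1],
  [0,0,0.04,0,0,0,1],
  [0,0,0.03,0,0,0,1],
  [0,0,0.02,0,0,0,1],
  [0,0,0.015,0,0,0,1],
  [0,0,0,0,0,0,1],
], newtons=50)

```text
t: 3.2
tcp_pos: [0.3713, -0.2779, 0.035]
tool_rot: [0.448, 0.894, 0.001, -0.002]
force: [-0.1, -0.1, 0.6]
finger_gap: 1.0
gripper_force: 0.0
```

Request:
drive_tool([
  [0,0,0,0,0,0,-1],
  [0,0,0,0,0,0,-1],
  [0,0,0,0,0,0,-1],
  [0,0,0,0,0,0,-1],
  [0,0,0,0,0,0,-1],
  [0,0,0,0,0,0,-1],
  [0,0,0,0,0,0,-1],
  [0,0,0,0,0,0,-1],
])

```text
t: 4.0
tcp_pos: [0.3726, -0.2788, 0.0374]
tool_rot: [0.447, 0.894, -0.0, 0.001]
force: [1.0, 1.9, 6.5]
finger_gap: 0.145
gripper_force: 49.9
```

Request:
drive_tool([
  [0,0,-0.01,0,0,0,-1],
  [0,0,-0.02,0,0,0,-1],
  [0,0,-0.03,0,0,0,-1],
  [0,0,-0.03,0,0,0,-1],
  [0,0,0,0,0,0,-1],
  [0,0,0,0,0,0,-1],
])

```text
t: 4.6
tcp_pos: [0.372, -0.2787, 0.1272]
tool_rot: [0.447, 0.895, -0.0, 0.0]
force: [0.4, 0.2, -2.1]
finger_gap: 0.148
gripper_force: 49.0
```

```bash
python3 - <<'E'
from h import *
np.set_printoptions(precision=4,suppress=True)
s=manip.sense();print(s['tcp_pos'],R.from_quat(s['tool_rot']).as_matrix().round(4).tolist(),s['force'],s['ft_torque'],s['finger_gap'],s['q'])
d=snap('wrist');t=snap('top')
def cloud(d,u0,u1,v0,v1,st=1): return np.array([[*px(d,u,v),u,v] for v in range(v0,v1,st) for u in range(u0,u1,st) if d['z_map'][v,u]>0])
W=cloud(d,220,460,60,330); W=W[(np.hypot(*(W[:,:2]-[.385,-.267]).T)<.075)]
tz=s['tcp_pos'][2]
for lo,hi in ((-.034,-.014),):
    A=W[(W[:,2]>tz+lo)&(W[:,2]<tz+hi)];G=np.c_[A[:,:2]-A[:,:2].mean(0),np.ones(len(A))]
    k=np.linalg.lstsq(G,A[:,2],rcond=None)[0];print(len(A),'plane',k,cv2.minAreaRect((A[:,:2]*1000).astype(np.float32)),A[:,3:].min(0),A[:,3:].max(0))
W=cloud(t,300,380,220,300)
A=W[(W[:,2]>tz-.034)&(W[:,2]<tz-.014)];G=np.c_[A[:,:2]-A[:,:2].mean(0),np.ones(len(A))]
print('top',len(A),np.linalg.lstsq(G,A[:,2],rcond=None)[0],cv2.minAreaRect((A[:,:2]*1000).astype(np.float32)))
# dock: deck clouds in top
D=cloud(t,165,300,125,235)
A=D[(D[:,2]>.006)&(D[:,2]<.0105)];A=A[(np.hypot(*(A[:,:2]-[.55,-.06]).T)<.14)];print('deckz',A[:,2].mean(),len(A))
A=D[(D[:,2]>.004)&(np.hypot(*(D[:,:2]-[.56,-.04]).T)<.15)];print('dock rect',len(A),cv2.minAreaRect((A[:,:2]*1000).astype(np.float32)))
np.save('pics/D.npy',D)
i=d['image'][...,::-1];cv2.imwrite('pics/w2.png',i)
E
```

```text
[ 0.372  -0.2787  0.1272] [[-0.6003, 0.7998, 0.0005], [0.7998, 0.6003, -0.0009], [-0.001, -0.0001, -1.0]] [ 0.4091  0.1584 -2.0568] [0.0446 0.0157 0.0007] 0.14840537274982363 [-0.884   0.4723  1.9191 -0.0002  0.7491 -1.5277]
11395 plane [ 0.0183 -0.0104  0.104 ] ((390.5230712890625, -265.69586181640625), (80.40636444091797, 84.54541778564453), 36.77643585205078) [289. 159.] [420. 282.]
top 105 [-0.3049 -0.2332  0.104 ] ((416.968994140625, -241.158203125), (11.450502395629883, 83.00627899169922), 41.25263214111328)
deckz 0.00846603149873866 2894
dock rect 6002 ((583.0308837890625, -52.524871826171875), (293.55657958984375, 236.8053436279297), 61.54574966430664)
```

View pics/w2.png

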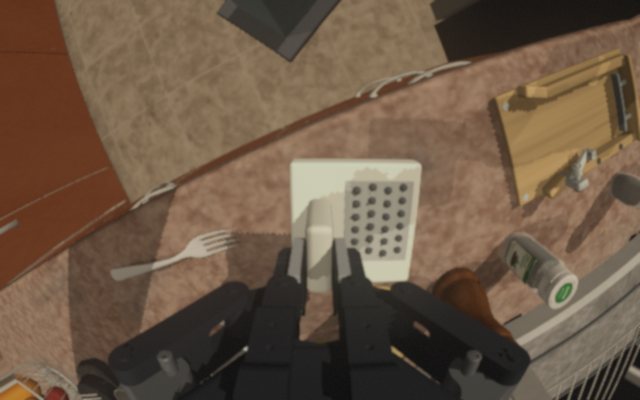

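The wrist view shows the insert held straight in the fingers (tab at 320,240), with the dock at upper right. Moving to just before the mouth, then I re-measure the dock.

Request:
drive_tool([
  [0.006,0.04,0,0,0,0,-1],
  [0.006,0.04,0,0,0,0,-1],
  [0.006,0.04,0,0,0,0,-1],
  [0.006,0.04,0,0,0,0,-1],
  [0,0,0,0,0,-8,-1],
  [0,0,0,0,0,-8,-1],
  [0,0,0,0,0,-8,-1],
  [0,0,0,0,0,0,-1],
  [0,0,0,0,0,0,-1],
])

```text
t: 5.6
tcp_pos: [0.4849, -0.1631, 0.1255]
tool_rot: [0.253, 0.968, 0.0, -0.001]
force: [0.4, -0.7, -2.9]
finger_gap: 0.144
gripper_force: 49.4
```

```bash
cat > dock.py <<'E'
from h import *
from scipy.optimize import least_squares
np.set_printoptions(precision=4,suppress=True)
def cloud(d):
    v,u=np.nonzero(d['z_map']>0);return np.array([px(d,a,b) for a,b in zip(u,v) if True])
def fit(W,n,th=np.radians(61.1),o=np.array([.563,-.037])):
    for it in range(4):
        c,s=np.cos(th),np.sin(th);q=(W[:,:2]-o)@np.array([[c,-s],[s,c]]);z=W[:,2]
        # left guide inner top edge / outer, via z in (.018,.028)
        xs,lo,li,ri=[],[],[],[]
        for x in np.arange(-.045,.05,.004):
            m=(abs(q[:,0]-x)<.002)&(abs(q[:,1])<.075)&(z>.019)&(z<.028)
            L=q[m&(q[:,1]>.03),1]
            if len(L)>3: xs.append(x);li.append(L.min());lo.append(L.max())
        k=np.polyfit(xs,li,1);k2=np.polyfit(xs,lo,1)
        ys,me=[],[]
        for y in np.arange(-.05,.051,.004):
            m=(abs(q[:,1]-y)<.002)&(abs(q[:,0]+.115)<.02)&(z>.0045)&(z<.011)
            if m.sum()>3: ys.append(y);me.append(q[m,0].min())
        k3=np.polyfit(ys,me,1)
        m=(abs(q[:,0])<.14)&(abs(q[:,1])<.05)
        pl=q[(abs(q[:,1])<.03)&(q[:,0]>.05)&(q[:,0]<.09)&(z>.0135)&(z<.03)]
        dk=(abs(q[:,0]+.03)<.03)&(abs(q[:,1])<.025);print('deck z',z[dk].mean())
        print(n,it,'yaw',np.degrees(th),o,'guideLslope',np.degrees(k[0]),np.degrees(k2[0]),'inner,outer',k[1],k2[1],'mouth slope',-np.degrees(k3[0]),k3[1],'plate x min',np.percentile(pl[:,0],[1,5,50]) if len(pl) else 0)
        th+=(k[0]+k2[0])/2
        c,s=np.cos(th),np.sin(th)
        o=o+np.array([c,s])*(k3[1]+.115)+np.array([-s,c])*(k[1]-.044)
if __name__=='__main__':
    s=manip.sense();M=R.from_quat(s['tool_rot']).as_matrix();print(s['tcp_pos'],np.degrees(np.arctan2(M[1,1],M[0,1])),s['force'])
    fit(cloud(load('top')),'top')
    d=snap('wrist');fit(cloud(d),'wrist')
    i=cv2.resize(d['image'][...,::-1],(800,500));cv2.imwrite('pics/w3.png',i)
E
python3 dock.py
```

```text
[ 0.4849 -0.1631  0.1255] 60.714924977637914 [ 0.3916 -0.6607 -2.9475]
deck z 0.008812809382756824
top 0 yaw 61.1 [ 0.563 -0.037] guideLslope 0.4776883363327796 0.581598462712465 inner,outer 0.04743467536782058 0.05807022470955006 mouth slope 2.6631878724572857 -0.11935541594626164 plate x min [0.0738 0.0741 0.077 ]
deck z 0.008834329209351541
top 1 yaw 61.62964339952263 [ 0.5579 -0.0392] guideLslope 0.21572653692958782 -0.03468776759333583 inner,outer 0.04408267223232747 0.05460452857614451 mouth slope 4.903401343259518 -0.11738376034566816 plate x min [0.0779 0.0785 0.0809]
deck z 0.00883721428015705
top 2 yaw 61.72016278419075 [ 0.5567 -0.0413] guideLslope -0.19607630029411427 -0.03448269221497797 inner,outer 0.04393062031515945 0.05457027098262557 mouth slope 4.812542987557149 -0.11499973521540442 plate x min [0.0802 0.0809 0.083 ]
deck z 0.008833374254301814
top 3 yaw 61.604883287936204 [ 0.5568 -0.0413] guideLslope -0.08048378368765612 0.08088993267866938 inner,outer 0.04399911967036471 0.05463915255794425 mouth slope 4.928252052743251 -0.11500012466871544 plate x min [0.0802 0
[... 378 characters left out ...]
005465818711298674 inner,outer 0.043992729691483504 0.05550573691927147 mouth slope -0.5031999055843295 -0.11497493231477326 plate x min [0.0718 0.0723 0.0738]
deck z 0.007766885261146104
wrist 2 yaw 61.31607460969035 [ 0.5636 -0.0354] guideLslope -0.09312581960015384 0.09649532931779455 inner,outer 0.044001042647591936 0.055519598598368955 mouth slope -0.4312948047025338 -0.11500672990418354 plate x min [0.0718 0.0722 0.0738]
deck z 0.007766885261146104
wrist 3 yaw 61.31775936454917 [ 0.5636 -0.0354] guideLslope -0.09481467107848121 0.09479981948025021 inner,outer 0.04400002369347867 0.055518537191600194 mouth slope -0.4327897688459368 -0.11499986220815486 plate x min [0.0718 0.0722 0.0738]
```

View pics/w3.png

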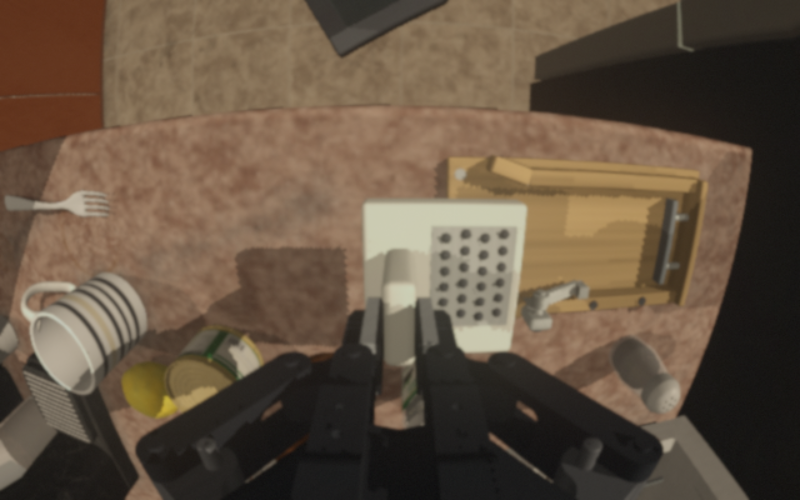

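The wrist view shows the insert over the mouth (front edge at about u=520), the dock at right and the end plate at (667,240). The wrist fit gives yaw 61.3°, and the frame looks shifted by about +5 mm.

Request:
drive_tool([
  [-0.006,0.018,0,0,0,-0.6,-1],
  [0,0,0.03,0,0,0,-1],
  [0,0,0.03,0,0,0,-1],
  [0,0,0.012,0,0,0,-1],
  [0,0,0,0,0,0,-1],
  [0,0,0,0,0,0,-1],
])

```text
t: 6.25
tcp_pos: [0.5, -0.1511, 0.055]
tool_rot: [0.247, 0.969, -0.0, 0.0]
force: [0.0, -0.2, -2.5]
finger_gap: 0.143
gripper_force: 49.4
```

```bash
cat > chk.py <<'E'
from dock import *
import sys
s=manip.sense();M=R.from_quat(s['tool_rot']).as_matrix();yaw=np.degrees(np.arctan2(M[1,1],M[0,1]))
o=np.array([.5636,-.0354]);th=np.radians(61.3);c,sn=np.cos(th),np.sin(th)
f=lambda p:(np.asarray(p)[...,:2]-o)@np.array([[c,-sn],[sn,c]])
print('t',s['t'],'tcp',s['tcp_pos'],'yaw',yaw,'tcp dock',f(s['tcp_pos']),'F dock',f(np.array(s['force'])[:2]+o),s['force'][2],'tilt',M[:,2],s['ft_torque'])
d=snap('wrist');W=cloud(d);q=f(W);z=W[:,2];pz=s['tcp_pos'][2]-.0234
m=(abs(z-pz)<.003)&(abs(q[:,1])<.05)&(abs(q[:,0]-f(s['tcp_pos'])[0]-.022)<.046)
A=np.c_[q[m]*1000,z[m]*1000]; print('insert',len(A),cv2.minAreaRect(A[:,:2].astype(np.float32)),'plane mm/m',(np.linalg.lstsq(np.c_[A[:,:2]-A[:,:2].mean(0),np.ones(len(A))],A[:,2],rcond=None)[0]*[1000,1000,1]))
for x in np.arange(-.1,.06,.01):
    g=(abs(q[:,0]-x)<.003)&(z>.019)&(z<.028);L=q[g&(q[:,1]>.0435)&(q[:,1]<.07),1];r=q[g&(q[:,1]<-.0435)&(q[:,1]>-.07),1]
    print(round(x,3),len(L),L.min().round(4) if len(L)>2 else '-',len(r),r.max().round(4) if len(r)>2 else '-')
cv2.imwrite(f'pics/c{s["t"]:.2f}.png',cv2.resize(d['image'][60:360,200:600,::-1],(800,600),interpolation=cv2.INTER_CUBIC))
E
python3 chk.py; ls pics/c*
```

```text
t 6.25 tcp [ 0.5    -0.1511  0.055 ] yaw 61.43422035249924 tcp dock [-0.132   0.0003] F dock [-0.1595 -0.1427] -2.5386864871017405 tilt [ 0.0004 -0.0002 -1.    ] [-0.0448 -0.0165  0.0031]
insert 10738 ((-109.66481018066406, -0.8608055114746094), (80.21124267578125, 84.95352935791016), 0.1125185415148735) plane mm/m [13.2773 -4.3021 31.9083]
-0.1 0 - 0 -
-0.09 11 0.0531 0 -
-0.08 188 0.0493 14 -0.0518
-0.07 176 0.0465 3 -0.0487
-0.06 163 0.0437 61 -0.0448
-0.05 161 0.0436 38 -0.0464
-0.04 154 0.0435 0 -
-0.03 139 0.0437 51 -0.0477
-0.02 132 0.0436 85 -0.0443
-0.01 127 0.0435 88 -0.0437
-0.0 108 0.0436 72 -0.0448
0.01 114 0.0435 73 -0.0436
0.02 100 0.0438 82 -0.0438
0.03 94 0.0436 75 -0.0438
0.04 87 0.0436 68 -0.0441
0.05 85 0.0436 73 -0.0436
pics/c6.25.png
pics/cs.png
pics/ct.png
```

Request:
drive_tool([
  [0.0007,0,0.004,0,0,0,-1],
  [0,0,0.003,0,0,0,-1],
  [0,0,0.001,0,0,0,-1],
  [0,0,0,0,0,0,-1],
])

```text
t: 6.7
tcp_pos: [0.4991, -0.1504, 0.0468]
tool_rot: [0.246, 0.969, -0.0, 0.0]
force: [0.1, 1.0, -2.2]
finger_gap: 0.15
gripper_force: 49.4
```

Request:
drive_tool([
  [0,0,0.001,0,0,0,-1],
  [0,0,0,0,0,0,-1],
])

```text
t: 6.9
tcp_pos: [0.4991, -0.1503, 0.0457]
tool_rot: [0.246, 0.969, 0.0, -0.0]
force: [0.3, 0.5, -2.6]
finger_gap: 0.146
gripper_force: 49.4
```

Request:
drive_tool([
  [0,0,0.0007,0,0,0,-1],
  [0,0,0,0,0,0,-1],
])

```text
t: 7.1
tcp_pos: [0.4991, -0.1505, 0.0453]
tool_rot: [0.246, 0.969, -0.0, 0.0]
force: [-1.3, -0.3, 0.4]
finger_gap: 0.147
gripper_force: 49.7
```

Request:
drive_tool([
  [0,0.005,0,0,0,0,-1],
  [0,0.006,0,0,0,0,-1],
  [0,0.006,0,0,0,0,-1],
  [0,0.006,0,0,0,0,-1],
  [0,0.005,0,0,0,0,-1],
  [0,0,0,0,0,0,-1],
])

```text
t: 7.7
tcp_pos: [0.5133, -0.1251, 0.0454]
tool_rot: [0.246, 0.969, 0.0, 0.001]
force: [-1.0, -0.2, 5.1]
finger_gap: 0.146
gripper_force: 50.4
```

```bash
python3 chk.py | head -3
```

```text
t 7.7 tcp [ 0.5133 -0.1251  0.0454] yaw 61.51811300288835 tcp dock [-0.1028  0.001 ] F dock [-0.6356  0.7789] 5.07785637573746 tilt [ 0.0015 -0.0001 -1.    ] [-0.2707  0.1173  0.0224]
insert 11277 ((-78.69822692871094, 2.410816192626953), (97.07331848144531, 85.22673797607422), 88.41464233398438) plane mm/m [13.4387  0.1181 22.2676]
-0.1 0 - 0 -
```

Request:
drive_tool([
  [0,0.004,-0.0004,0,0,0.2,-1],
  [0,0.005,0,0,0,0,-1],
  [0,0.005,0,0,0,0,-1],
  [0,0.005,0,0,0,0,-1],
  [0,0,0,0,0,0,-1],
])

```text
t: 8.25
tcp_pos: [0.5219, -0.1082, 0.0454]
tool_rot: [0.248, 0.969, 0.0, 0.0]
force: [-0.2, -0.6, 3.2]
finger_gap: 0.148
gripper_force: 50.2
```

Request:
drive_tool([
  [0,0.005,0,0,0,0,-1],
  [0,0.005,0,0,0,0,-1],
  [0,0.005,0,0,0,0,-1],
  [0,0.005,0,0,0,0,-1],
  [0,0,0,0,0,0,-1],
])

```text
t: 8.75
tcp_pos: [0.5316, -0.0906, 0.0454]
tool_rot: [0.248, 0.969, 0.0, 0.0]
force: [-0.2, -0.7, 3.1]
finger_gap: 0.141
gripper_force: 50.1
```

```bash
python3 chk.py | head -2;ls pics/c*
```

```text
t 8.75 tcp [ 0.5316 -0.0906  0.0454] yaw 61.2914899193882 tcp dock [-0.0637  0.0016] F dock [-0.6641 -0.1717] 3.122429214365843 tilt [ 0.0006  0.0008 -1.    ] [-0.146   0.0395 -0.0463]
insert 11840 ((-38.761329650878906, 0.001537322998046875), (100.00482177734375, 85.99156951904297), 89.986083984375) plane mm/m [11.5606  1.1126 22.3415]
pics/c6.25.png
pics/c7.70.png
pics/c8.75.png
pics/cs.png
pics/ct.png
```

View pics/c8.75.png

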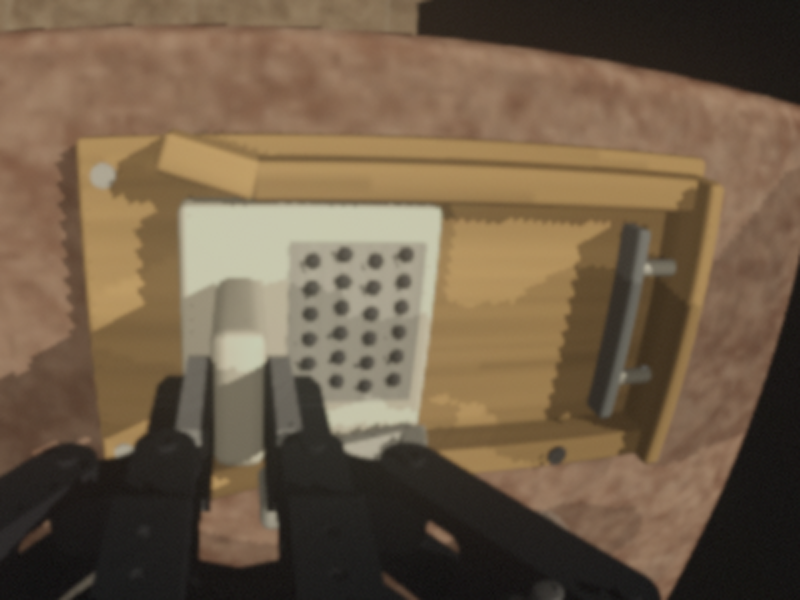

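The insert sits in the channel, with the catch resting on its right margin at about (400,437) and the end plate ahead at (620,320). I'll slide on.

Request:
drive_tool([
  [0,0.005,0,0,0,0,-1],
  [0,0.007,0,0,0,0,-1],
  [0,0.007,0,0,0,0,-1],
  [0,0.006,0,0,0,0,-1],
  [0,0.005,0,0,0,0,-1],
  [0,0,0,0,0,0,-1],
])

```text
t: 9.4
tcp_pos: [0.5461, -0.0641, 0.0454]
tool_rot: [0.248, 0.969, 0.001, 0.0]
force: [0.2, 0.2, 3.9]
finger_gap: 0.145
gripper_force: 50.1
```

Request:
drive_tool([
  [0,0.005,0,0,0,0,-1],
  [0,0.007,0,0,0,0,-1],
  [0,0.007,0,0,0,0,-1],
  [0,0.006,0,0,0,0,-1],
  [0,0.005,0,0,0,0,-1],
  [0,0,0,0,0,0,-1],
])

```text
t: 10.0
tcp_pos: [0.5606, -0.0378, 0.0454]
tool_rot: [0.248, 0.969, 0.001, 0.0]
force: [-0.3, 0.8, 3.1]
finger_gap: 0.142
gripper_force: 50.1
```

```bash
python3 chk.py | head -2
```

```text
t 10.0 tcp [ 0.5606 -0.0378  0.0454] yaw 61.295256881843095 tcp dock [-0.0036  0.0015] F dock [0.5414 0.6784] 3.077560162151828 tilt [ 0.0009  0.0009 -1.    ] [-0.1043  0.1492 -0.0326]
insert 12375 ((18.476181030273438, 0.045520782470703125), (91.89755249023438, 99.90096282958984), 0.01635545864701271) plane mm/m [ 9.3509  6.0633 22.395 ]
```

Request:
drive_tool([
  [0,0.004,0,0,0,0,-1],
  [0,0.003,0,0,0,0,-1],
  [0,0.003,0,0,0,0,-1],
  [0,0,0,0,0,0,-1],
])

```text
t: 10.45
tcp_pos: [0.5649, -0.0298, 0.0454]
tool_rot: [0.248, 0.969, 0.0, 0.0]
force: [-0.9, -2.7, 2.9]
finger_gap: 0.148
gripper_force: 50.1
```

Request:
drive_tool([
  [0,0.001,0,0,0,0,-1],
  [0,0.001,0,0,0,0,-1],
  [0,0.001,0,0,0,0,-1],
  [0,0,0,0,0,0,-1],
])

```text
t: 10.85
tcp_pos: [0.5662, -0.0275, 0.0454]
tool_rot: [0.248, 0.969, 0.0, -0.0]
force: [-2.2, -2.6, 4.0]
finger_gap: 0.142
gripper_force: 50.2
```

Request:
drive_tool([
  [0,0.001,0,0,0,0,-1],
  [0,0.001,0,0,0,0,-1],
  [0,0,0,0,0,0,-1],
])

```text
t: 11.15
tcp_pos: [0.5673, -0.0256, 0.0454]
tool_rot: [0.248, 0.969, 0.0, 0.0]
force: [-1.0, -2.2, 3.5]
finger_gap: 0.145
gripper_force: 50.1
```

Request:
drive_tool([
  [0,0.001,0,0,0,0,-1],
  [0,0.001,0,0,0,0,-1],
  [0,0,0,0,0,0,-1],
])

```text
t: 11.45
tcp_pos: [0.5681, -0.0244, 0.0454]
tool_rot: [0.248, 0.969, -0.0, -0.0]
force: [-2.9, -5.1, 4.0]
finger_gap: 0.141
gripper_force: 50.2
```

Request:
drive_tool([
  [0,0.001,0,0,0,0,-1],
  [0,0.001,0,0,0,0,-1],
  [0,0,0,0,0,0,-1],
])

```text
t: 11.75
tcp_pos: [0.5688, -0.0232, 0.0454]
tool_rot: [0.247, 0.969, -0.001, -0.0]
force: [-2.7, -6.6, 4.1]
finger_gap: 0.143
gripper_force: 50.2
```

Request:
drive_tool([
  [0,0.001,0,0,0,0,-1],
  [0,0,0,0,0,0,-1],
])

```text
t: 11.95
tcp_pos: [0.5692, -0.0226, 0.0454]
tool_rot: [0.247, 0.969, -0.001, -0.0]
force: [-3.8, -8.5, 3.7]
finger_gap: 0.137
gripper_force: 50.2
```

Request:
drive_tool([
  [0,0.001,0,0,0,0,-1],
  [0,0,0,0,0,0,-1],
])

```text
t: 12.15
tcp_pos: [0.5695, -0.022, 0.0454]
tool_rot: [0.247, 0.969, -0.001, -0.0]
force: [-3.7, -9.0, 4.2]
finger_gap: 0.142
gripper_force: 50.2
```

```bash
python3 - <<'E'
from h import *
np.set_printoptions(precision=4,suppress=True)
d=snap('wrist');s=d['s'];f=[]
for _ in range(4):
    f.append(manip.sense()['force']@np.array([.4802,.8771,0]));t=snap('top')
print(f)
cv2.imwrite('pics/w4.png',cv2.resize(d['image'][100:400,150:550,::-1],(800,600),interpolation=cv2.INTER_CUBIC))
E
```

```text
[np.float64(-9.841149534657163), np.float64(-10.450146697540927), np.float64(-10.35665828052502), np.float64(-9.496122850974444)]
```

```bash
cat > cat.py <<'E'
from dock import *
o=np.array([.5636,-.0354]);th=np.radians(61.3);c,sn=np.cos(th),np.sin(th)
f=lambda p:(np.asarray(p)[...,:2]-o)@np.array([[c,-sn],[sn,c]])
def prof(d,n):
    W=cloud(d);q=f(W);z=W[:,2]*1000
    print(n,end=' ')
    for x in range(-56,20,4):
        m=(abs(q[:,0]*1000-x)<2)&(q[:,1]>-.041)&(q[:,1]<-.031)&(z<70);print(x,f'{np.median(z[m]):.0f}/{z[m].max():.0f}({m.sum()})' if m.sum() else '-',end='  ')
    print()
E
python3 - <<'E'
from cat import *
import glob
for n in('top','scene','wrist'):
    prof(load(n),n)
t=load('top')
s=snap('scene');prof(s,'scene now')
w=load('wrist');print([proj(w,[*(o+np.array([c,sn])*x+np.array([-sn,c])*-.036),.02]) for x in(-.04,-.02,0)])
E
```

```text
top -56 10/41(8)  -52 11/49(15)  -48 44/49(11)  -44 44/44(5)  -40 41/42(3)  -36 38/39(9)  -32 37/38(6)  -28 34/36(6)  -24 34/35(5)  -20 31/32(6)  -16 30/31(6)  -12 30/40(10)  -8 38/41(7)  -4 38/38(5)  0 16/20(2)  4 23/26(9)  8 23/26(7)  12 21/24(8)  16 23/28(7)  
scene -56 6/41(8)  -52 36/44(12)  -48 36/44(10)  -44 9/40(9)  -40 35/37(9)  -36 27/35(11)  -32 28/31(9)  -28 7/29(10)  -24 24/28(12)  -20 17/23(8)  -16 20/25(12)  -12 28/31(8)  -8 17/31(9)  -4 8/11(4)  0 7/23(6)  4 10/10(5)  8 6/7(4)  12 6/9(6)  16 8/10(6)  
wrist -56 8/9(59)  -52 8/43(85)  -48 8/44(72)  -44 8/38(72)  -40 8/37(80)  -36 8/36(83)  -32 9/36(115)  -28 30/36(136)  -24 28/34(136)  -20 9/33(125)  -16 8/30(28)  -12 -  -8 -  -4 -  0 -  4 -  8 -  12 -  16 -  
scene now -56 -  -52 -  -48 -  -44 -  -40 -  -36 -  -32 -  -28 -  -24 -  -20 -  -16 -  -12 -  -8 -  -4 -  0 -  4 -  8 -  12 -  16 -  
[(np.float64(239.8585148959263), np.float64(273.6637609441731)), (np.float64(268.07168035470306), np.float64(274.76338371768117)), (np.float64(297.1621588984996), np.float64(275.42236792982914))]
```

Height profiles show the catch is still riding on the insert (nose top at about 40 mm, against 31 mm at rest). I'll push a little further.

Request:
drive_tool([
  [0,0.001,0,0,0,0,-1],
  [0,0,0,0,0,0,-1],
])

```text
t: 12.65
tcp_pos: [0.5698, -0.0214, 0.0454]
tool_rot: [0.247, 0.969, -0.002, -0.001]
force: [-3.8, -8.8, 3.6]
finger_gap: 0.143
gripper_force: 50.3
```

Request:
drive_tool([
  [0,0.0005,0,0,0,0,-1],
  [0,0,0,0,0,0,-1],
])

```text
t: 12.85
tcp_pos: [0.5699, -0.0212, 0.0455]
tool_rot: [0.247, 0.969, -0.002, -0.001]
force: [-4.9, -10.5, 4.9]
finger_gap: 0.146
gripper_force: 50.3
```

```bash
python3 - <<'E'
from cat import *
prof(snap('top'),'top');print(f(manip.sense()['tcp_pos']))
E
```

```text
top -56 9/11(8)  -52 37/45(17)  -48 43/47(9)  -44 44/48(6)  -40 39/42(4)  -36 38/40(7)  -32 35/36(6)  -28 34/38(7)  -24 33/37(5)  -20 32/35(7)  -16 29/33(6)  -12 31/42(9)  -8 37/38(7)  -4 37/38(4)  0 24/25(3)  4 22/24(7)  8 22/27(7)  12 23/25(7)  16 23/28(8)  
[0.0155 0.0013]
```

Request:
drive_tool([
  [0,0.0005,-0.0006,0,0,0,-1],
  [0,0.0005,0,0,0,0,-1],
  [0,0,0,0,0,0,-1],
])

```text
t: 13.2
tcp_pos: [0.5704, -0.0203, 0.0458]
tool_rot: [0.247, 0.969, -0.002, -0.001]
force: [-3.9, -10.8, 2.3]
finger_gap: 0.143
gripper_force: 50.1
```

```bash
python3 - <<'E'
from cat import *
prof(snap('top'),'top');print(f(manip.sense()['tcp_pos']),[f(manip.sense()['force'][:2]+o)[0] for _ in range(2)])
E
```

```text
top -56 9/11(8)  -52 39/48(18)  -48 42/45(9)  -44 44/46(5)  -40 39/40(4)  -36 37/38(7)  -32 36/39(6)  -28 35/37(6)  -24 33/35(7)  -20 32/36(5)  -16 30/31(7)  -12 29/38(7)  -8 35/39(9)  -4 39/39(3)  0 25/26(2)  4 22/24(7)  8 24/26(8)  12 24/26(8)  16 24/26(7)  
[0.0165 0.0013] [np.float64(-10.675733434874314), np.float64(-10.675733434874314)]
```

Request:
drive_tool([
  [0,0.0006,-0.0002,0,0,0,-1],
  [0,0.0006,0,0,0,0,-1],
  [0,0,0,0,0,0,-1],
])

```text
t: 13.55
tcp_pos: [0.5708, -0.0194, 0.0459]
tool_rot: [0.247, 0.969, -0.002, -0.001]
force: [-4.3, -11.0, 3.2]
finger_gap: 0.145
gripper_force: 50.1
```

```bash
python3 - <<'E'
from cat import *
prof(snap('top'),'top');print(f(manip.sense()['tcp_pos']),[f(manip.sense()['force'][:2]+o)[0] for _ in range(2)])
E
```

```text
top -56 8/13(7)  -52 37/48(19)  -48 45/47(9)  -44 41/44(5)  -40 35/38(4)  -36 36/38(6)  -32 33/35(6)  -28 29/32(5)  -24 30/32(6)  -20 26/29(6)  -16 24/26(7)  -12 30/34(10)  -8 30/32(6)  -4 32/34(3)  0 18/24(7)  4 23/27(6)  8 23/26(8)  12 22/24(7)  16 22/28(7)  
[0.0175 0.0013] [np.float64(-11.741490999281384), np.float64(-11.741490999281384)]
```

The catch has dropped (nose top now 32 mm). I'll ease back until the end plate holds the insert against the catch, then release.

Request:
drive_tool([
  [0,-0.001,0,0,0,0,-1],
  [0,-0.001,0,0,0,0,-1],
  [0,-0.001,0,0,0,0,-1],
  [0,0,0,0,0,0,-1],
  [0,0,0,0,0,0,-1],
])

```text
t: 14.1
tcp_pos: [0.5701, -0.0208, 0.0456]
tool_rot: [0.248, 0.969, -0.001, -0.0]
force: [-1.3, -7.8, -0.6]
finger_gap: 0.148
gripper_force: 49.8
```

```bash
python3 - <<'E'
from cat import *
prof(snap('top'),'top');print(f(manip.sense()['tcp_pos']),[f(manip.sense()['force'][:2]+o)[0] for _ in range(2)])
E
```

```text
top -56 8/40(8)  -52 12/45(15)  -48 42/47(11)  -44 42/43(6)  -40 40/40(5)  -36 36/39(4)  -32 34/36(5)  -28 31/33(6)  -24 29/32(7)  -20 27/30(5)  -16 23/26(8)  -12 29/33(9)  -8 30/31(7)  -4 33/34(3)  0 22/25(10)  4 23/27(7)  8 24/27(6)  12 23/26(6)  16 22/26(9)  
[0.0159 0.0013] [np.float64(-6.216437301514986), np.float64(-6.216437301514986)]
```

Request:
drive_tool([
  [0,-0.001,0,0,0,0,-1],
  [0,-0.0005,0,0,0,0,-1],
  [0,0,0,0,0,0,-1],
  [0,0,0,0,0,0,-1],
])

```text
t: 14.55
tcp_pos: [0.5696, -0.0218, 0.0456]
tool_rot: [0.248, 0.969, -0.0, -0.0]
force: [-0.7, -5.9, -0.2]
finger_gap: 0.144
gripper_force: 49.7
```

Request:
drive_tool([
  [0,-0.0005,0,0,0,0,-0.6],
  [0,0,0,0,0,0,-0.4],
  [0,0,0,0,0,0,-0.2],
  [0,0,0,0,0,0,0],
  [0,0,0,0,0,0,0],
  [0,0,0,0,0,0,0],
])

```text
t: 15.15
tcp_pos: [0.5695, -0.0215, 0.0462]
tool_rot: [0.248, 0.969, 0.0, 0.0]
force: [-0.1, -0.1, -0.4]
finger_gap: 0.502
gripper_force: 0.0
```

```bash
python3 - <<'E'
from cat import *
prof(snap('top'),'top');s=manip.sense();print(f(s['tcp_pos']),s['force'])
d=snap('wrist');W=cloud(d);q=f(W)*1000;z=W[:,2]*1000
m=(abs(q[:,1])<11)&(z>52)&(z<72)&(abs(q[:,0]-12)<60);print('tab/finger pts',m.sum(),np.percentile(q[m,0],[2,25,50,75,98]) if m.sum() else '')
m=(abs(q[:,1])<36)&(abs(z-22.5)<2.5)&(q[:,0]>-20)&(q[:,0]<90);print(np.percentile(q[m,0],[1,99]),np.median(z[m]))
E
```

```text
top -56 9/13(9)  -52 39/47(16)  -48 42/47(11)  -44 42/47(6)  -40 38/42(4)  -36 37/39(6)  -32 33/36(6)  -28 31/33(5)  -24 30/31(6)  -20 28/29(6)  -16 25/30(7)  -12 26/35(9)  -8 30/33(6)  -4 31/34(3)  0 21/26(7)  4 22/25(8)  8 22/24(6)  12 24/25(8)  16 23/26(8)  
[0.015  0.0015] [-0.5244 -0.3187 -0.1988]
tab/finger pts 1467 [-17.16     9.2891  14.3369  19.3255  47.6653]
[-3.2054 81.0777] 22.27159894255766
```

Request:
drive_tool([
  [0,0,-0.01,0,0,0,0],
  [0,0,-0.02,0,0,0,0],
  [0,0,-0.04,0,0,0,0],
  [0,0,-0.04,0,0,0,0],
  [0,0,-0.04,0,0,0,0],
  [0,0,-0.02,0,0,0,0],
  [0,0,0,0,0,0,0],
  [0,0,0,0,0,0,0],
])

```text
t: 16.05
tcp_pos: [0.5691, -0.0216, 0.2167]
tool_rot: [0.248, 0.969, 0.0, 0.0]
force: [-0.8, 0.2, -1.1]
finger_gap: 0.497
gripper_force: 0.0
```

```bash
python3 - <<'E'
from cat import *
d=snap('wrist');t=snap('top');prof(d,'w');prof(t,'top')
W=cloud(d);q=f(W)*1000;z=W[:,2]*1000
m=(abs(q[:,1])<36)&(abs(z-22)<3)&(q[:,0]>-12)&(q[:,0]<74)
print('plate',m.sum(),np.linalg.lstsq(np.c_[q[m]-q[m].mean(0),np.ones(m.sum())],z[m],rcond=None)[0])
for n,u,v in(('salt',230,113),('tin',384,202),('lemon',424,210)):print(n,px(t,u,v))
a=cv2.resize(d['image'][100:350,200:440],(480,500),interpolation=cv2.INTER_CUBIC);a=cv2.resize(a,(400,500))
b=cv2.resize(t['image'][100:230,170:274],(400,500),interpolation=cv2.INTER_CUBIC)
cv2.imwrite('pics/end.png',np.hstack([a,b])[...,::-1])
E
```

```text
w -56 8/9(18)  -52 39/44(51)  -48 42/46(49)  -44 40/45(58)  -40 35/41(54)  -36 35/37(52)  -32 31/34(52)  -28 29/33(43)  -24 27/30(46)  -20 25/27(39)  -16 23/26(45)  -12 30/32(41)  -8 29/32(45)  -4 29/32(40)  0 22/23(24)  4 22/23(30)  8 22/23(22)  12 22/24(27)  16 22/23(20)  
top -56 10/42(10)  -52 39/47(15)  -48 44/48(10)  -44 43/47(5)  -40 37/38(4)  -36 37/40(5)  -32 34/35(5)  -28 30/31(6)  -24 27/32(6)  -20 27/29(6)  -16 23/29(6)  -12 30/32(8)  -8 31/35(8)  -4 29/33(5)  0 24/24(4)  4 22/28(10)  8 23/24(6)  12 24/26(7)  16 22/25(8)  
plate 3457 [ 0.0123  0.0044 22.3499]
salt [ 0.6945 -0.0339  0.0896]
tin [ 0.5145 -0.3634  0.0519]
lemon [ 0.4982 -0.449   0.0534]
```

View pics/end.png

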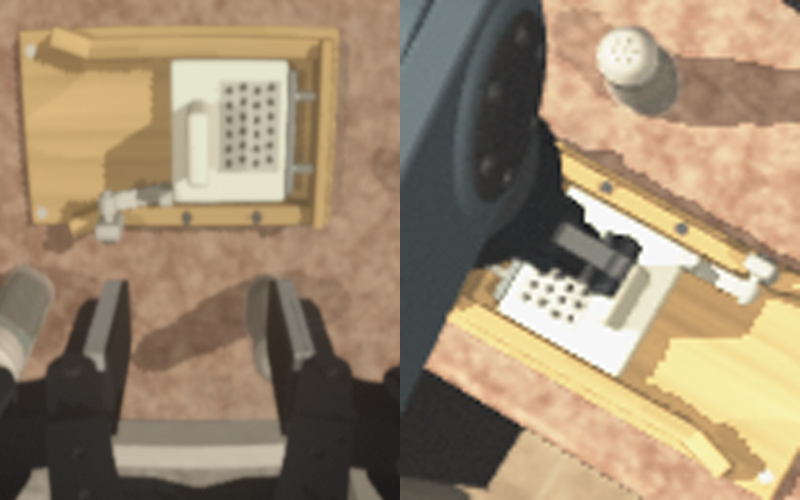

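The insert lies flat against the end plate, with the catch nose down behind its rear edge (left panel, about 165,195). The gripper is clear.

```bash
python3 -c "
from station import manip
print(manip.sign_off())"
```

```text
the job is handed in; nothing more can be done
None
```

The grater insert is in its dock, lying flat with the catch dropped behind it. The highest push I read was about 12 N, the gripper is clear, and I handed the job in at about 16 s on the robot's clock.

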